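# Set and lock the drum-shell jig

### The arm

A 6-joint arm with a two-finger parallel gripper is mounted at the origin on the work surface. World frame = base frame: x ahead of the robot, y to its left, z up, the work surface at z = 0. Lengths are in m, angles in rad, forces in N, time in s.
With the tool pointing down it reaches from about 0.4 to 0.825 m from the base axis. Payload 7 kg.
Tool frame: the origin (TCP) lies between the finger pads; the fingertips stand 25 mm ahead of it and the grasp point (between the pads) lies 6 mm ahead of it; z points along the fingers, y is the direction in which the jaws open and shut (so a half turn about z gives the same grasp; the last joint's range is limited). The gripper opens to 88 mm and grips with 3 to 60 N. Pads are 19 mm wide; open, the fingers measure 130 mm over their backs; the gripper's body (78 mm by 193 mm) begins 47 mm behind the grasp point.
Start: joints at [1.395, 0.359, 0.012, 0, -1.224, -0.288], TCP at [0.302, 0.604, 0.252] pointing down, gripper open.
Joint ranges: [-3.07, 3.07], [-1.43, 2.12], [-1.02, 1.25], [-3.03, 1.67], [-3.05, -0], [-3.03, 3.03]. Speed limits (rad/s): [2.39, 2.39, 3.01, 3.14, 3.14, 3.14].

### API

Orientations are given as a unit quaternion [w, x, y, z].
In Python, from cell import bot gives the robot as it stands.
- The arm moves only by the shell command python3 -m pendant 'ROWS'. ROWS is JSON, a list that holds one entry, the list of rows, each a list of 7 numbers: the shift along the world's x, y, z in mm, then the turn, a rotation vector about the world's x, y, z in rad, then the opening, from 0 (shut) to 1 (fully open). In form: [[[tx, ty, tz, rx, ry, rz, claw], ...]]. A call has exactly 8 rows; each row shifts and turns the commanded pose from where the row before left it; what a row does not reach is not made up. A row lasts 1/10 s, in which the tool goes at most 50 mm and 8.59 degrees, less where a joint would pass 70% of its speed; a pose out of reach is approached as far as the arm can. A call is refused whole if a number of a shift passes 50 or a number of a turn 0.15, either way. A call with a gripper value outside its range is refused whole. The fingers move at their own pace and stop on an object; the grip force is fixed at half the most. Time passes only in rows, so rows that do not move let the fingers close, or fill a call up. It gives the time, the measured TCP pose, the force and the opening at its end, in the units of the state.
- bot.get_state(): the state, without advancing time (a new reading comes with each control period).
- bot.capture(name): name is "side" or "top" or "wrist"; returns the picture (384x512x3 uint8, red, green, blue); there is no depth.
- bot.camera_params(name): a dict with "intrinsics" (3x3 intrinsics, pixels), "R" (3x3) and "t" (3): a world point X has camera coordinates R X + t. Camera axes: x right, y down, z forward; pixel columns grow to the right and rows downward; lengths in m; the calibration is good to about 2 mm. A picture is of the moment at which its call begins: read the wrist's pose just before it. camera_params takes no time and is no camera call; for the wrist camera it gives the pose at the moment of the call.
- bot.hand_in(): hands the job in, once; it reports no verdict.
The state is a dict: "time_s": time; "joints": joint angles; "joint_vel": joint speeds; "tau": joint torques, N m; "eef_pos": TCP position; "orientation": TCP orientation; "force": force on the tool from outside, world axes, zero at the start; "moment": the same for the moment, N m; "grip_width": finger opening in m.
Only numpy, scipy, OpenCV 4.12 (cv2) and the standard library are available. Lean on these libraries where they do the work, as an engineer would, in place of code of your own. Each camera call takes 0.05 s, during which the arm holds its last target. There are 200 camera calls.

### The job

On the drum-shell jig, push the three-armed hand wheel round until its arm with the ball points straight at the index pin on the hoop, then push the lock lever round, out to the right away from the shell, fully home against its stop. Right is as the robot sees it. Only push gently with a fingertip or the outside of the fingers: grip and lift nothing, leave the loose things alone, and leave the wheel set and the lever shut.

Things in the scene. Friction and masses are not known exactly. Their poses are not given: they have to be found in the camera images.
- jig: fixed shell jig: a plywood board 300 x 430 x 18 mm on the bench carrying an upright open drum shell (outer radius 127 mm, top of its hoop 104 mm above the bench, six lugs outside it to radius 140 mm) with a three-armed hand wheel over its middle. Origin on the wheel's axis at bench level; z up; x is the jig's far direction. The board spans 150 mm to either side in x, +155 to -275 mm in y.
- wheel (a joint): turning of the hand wheel about its vertical axis, rad, growing anticlockwise seen from above; 0 when the arm with the ball points along the jig's +x. It turns from -1.6 to 3.0, with light friction (about 0.15 N m), and stays where it is left.
- wheel_hub (a point): middle of the hand wheel, on its axis, at the height of its arms' centre line (135 mm above the bench). The hub is 48 mm across; three round steel arms 14 mm thick stand out level from it, 120 degrees apart. Two are plain, reaching 75 mm from the axis; the third is longer and carries the ball. z up; its x axis points along the ball's arm. Below the arms the shell is empty down to jaw bars whose tops are 64 mm above the bench.
- ball (a point): centre of the steel ball, 30 mm across, at the end of the long arm, 90 mm from the wheel's axis
- pin (a point): the index pin: an upright steel pin 12 mm thick, rising from a steel clamp block (26 mm radially, 32 mm along the hoop, its top 115 mm above the bench) on the shell's hoop, 127 mm from the wheel's axis, its top 154 mm above the bench; this point is on the pin at the height of the wheel's arms. The pin is fixed in a run but stands elsewhere round the hoop each time.
- pin_line (a point): the point on the line from the wheel's axis to the pin, 90 mm from the axis and at arm height, where the ball's centre belongs
- lock_pivot (a point): pivot of the lock lever at the lever's height (101 mm above the bench), on a grey post 30 mm thick (foot 60 mm square) on the right part of the board, outside the shell. The lever's boss is 34 mm across, its top 114 mm above the bench.
- lock_tip (a point): end of the lock lever: a level round steel bar 14 mm thick, 85 mm from pivot to this point (its round end goes 7 mm farther)
- lock (a joint): swing of the lock lever about its vertical pivot, rad, growing anticlockwise seen from above. About 0 to 0.3 at the start: open, pointing roughly towards the robot. 1.5 is its end stop: shut, pointing out to the right, away from the shell. Light friction (0.12 N m); it stays where it is left.
- drum_key: T-shaped steel drum key, 40 x 52 x 12 mm, lying loose on the board near its far right corner; a bystander. Origin under it.
- spare_lug: loose chrome drum lug, 22 x 45 x 28 mm, on the board near its near left corner; a bystander. Origin under it.
- grommet: loose black rubber ring 40 mm across, 12 mm high, on the board near its far left corner; a bystander. Origin under it.
- screw_jar: glass jar 64 mm across, 85 mm high, standing on the bench to the left; a bystander. Origin under it.
- tape: roll of paper tape 100 mm across, 25 mm high, on the bench to the left; a bystander. Origin under it.
- screwdriver: screwdriver lying on the bench to the right; a bystander
- mug: white mug 80 mm across, 90 mm high, on the bench to the far right; a bystander. Origin under it.

How it is judged:
On the way, in this order (a step that is already met when the one before it is completed fails the run):
1. the arm with the ball points at the index pin (ball centre within 11 mm of the line's point), the lock still open (horizontal distance between ball and pin_line below 0.011 m and value of joint lock below 0.6 rad), for 0.2 s.
2. the lock lever is pushed home with the wheel still set (horizontal distance between ball and pin_line below 0.011 m and value of joint lock above 1.35 rad), for 0.2 s.
At the end, for the whole second after the job is handed in: The ball's centre is within 11 mm (about 7 degrees) of the line to the pin, the wheel is at rest, and the lock lever is beyond 1.35 of its 1.5 rad (all of step 2 and velocity of joint wheel between -0.05 and 0.05 rad/s); the robot touches nothing.
It fails at once if the lock lever is pushed over before the wheel is set (value of joint lock above 0.8 rad and not (horizontal distance between ball and pin_line below 0.014 m)).
It fails at once if the wheel is gripped or forced (over 32 N from the fingers) (contact force between the fingers and wheel above 32 N).
It fails at once if the lock lever is gripped or forced (over 32 N from the fingers) (contact force between the fingers and lock above 32 N).
It fails at once if a loose bystander is moved more than 20 mm or lifted (distance of any of drum_key, spare_lug, grommet, screw_jar, tape, screwdriver, mug from where it was at the start of the episode above 0.02 m).
It also fails if it takes over 58 s, if anything falls off the work surface, if the arm or the gripper's body presses on something with over 40 N, if the wrist force passes 120 N, or if a joint passes its speed limit or range.

## Working session

There is one attempt and no reset: what is moved stays moved. The work goes in short steps, Python scripts to look and compute and a shell command to move; the robot and the scene stay as the last step left them, time stands still between calls to the robot, and variables do not carry over. Pictures are saved under pics/ and viewed, about 8 in all and at most 12, crops included, and the job is handed in when it is done.

```bash
mkdir -p pics; ls
python3 - <<'E'
from cell import bot
import cv2
for n in("top","side"):
    im=bot.capture(n); cv2.imwrite(f"pics/{n}0.png",im[:,:,::-1])
    p=bot.camera_params(n); print(n,p)
print(bot.get_state())
a=cv2.imread("pics/top0.png");b=cv2.imread("pics/side0.png")
cv2.imwrite("pics/top0b.png",cv2.resize(a,(800,600),interpolation=cv2.INTER_CUBIC))
E
```

```text
pics
top {'intrinsics': array([[485.04475742,   0.        , 251.00682152],
       [  0.        , 485.04475742, 191.72375353],
       [  0.        ,   0.        ,   1.        ]]), 'R': array([[-0.00589948, -0.99996608,  0.00574788],
       [-0.9947535 ,  0.00528148, -0.10216445],
       [ 0.10213063, -0.00632044, -0.99475092]]), 't': array([-0.0133984 ,  0.61170875,  1.47579535])}
side {'intrinsics': array([[483.17175921,   0.        , 259.16301369],
       [  0.        , 483.17175921, 192.29488026],
       [  0.        ,   0.        ,   1.        ]]), 'R': array([[ 0.92606107, -0.37733297, -0.00554247],
       [-0.2379777 , -0.57252703, -0.78458869],
       [ 0.29287797,  0.72789603, -0.61999183]]), 't': array([-0.55655803,  0.21518663,  1.59624641])}
{'time_s': 0.1, 'joints': array([ 1.39511410e+00,  3.59318239e-01,  1.11386745e-02, -3.10474574e-04,
       -1.22410560e+00, -2.88115860e-01]), 'joint_vel': array([-0.00095948, -0.00190004,  0.00226322,  0.00218207,  0.0025897 ,
       -0.00021654]), 'tau': array([-9.62793092e-04, -5.84160590e+01,  2.93751991e+01,  7.01553985e+00,
        1.02136118e-02, -5.91985963e-05]), 'eef_pos': array([0.3017904 , 0.60331989, 0.25070894]), 'orientation': array([ 7.51441731e-04,  9.73219271e-01, -2.29877522e-01, -1.03904449e-04]), 'force': array([-0.37420354, -0.82112093, -0.4379407 ]), 'moment': array([ 0.07191652, -0.0367661 ,  0.03315773]), 'grip_width': 0.08756218715017611}
```

View pics/top0b.png

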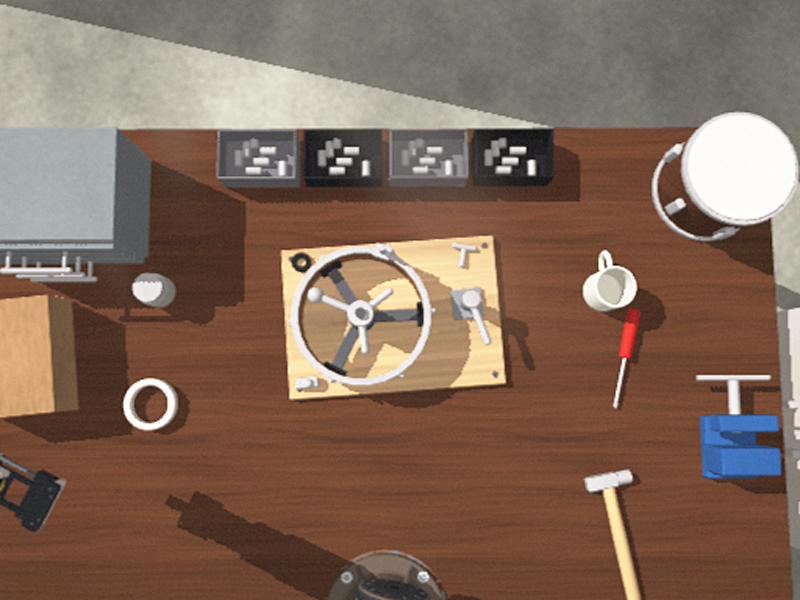

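View pics/side0.png

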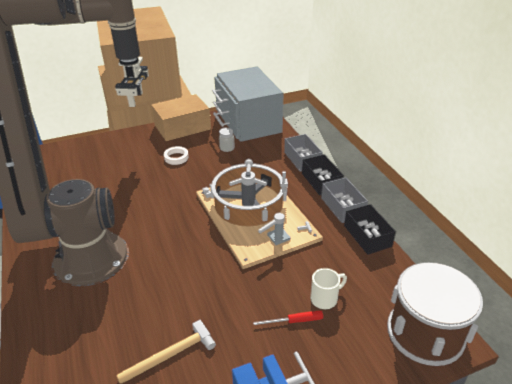

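The 800x600 top view shows the hub at about (360,315), the ball at (315,295), the pin block near (386,251), the lever pivot at (471,299) and its tip at (488,341). In the side view the pin stands at about (285,182). I'll zoom in to get exact positions.

```bash
cat > h.py <<'E'
import numpy as np
from cell import bot
def ray(n,u,v,z,p=None):
    p=p or bot.camera_params(n); R,t=np.array(p["R"]),np.array(p["t"])
    c=-R.T@t; d=R.T@np.linalg.solve(p["intrinsics"],[u,v,1.])
    return c+d*(z-c[2])/d[2]
def proj(n,X,p=None):
    p=p or bot.camera_params(n); x=p["intrinsics"]@(np.array(p["R"])@X+p["t"]); return x[:2]/x[2]
E
python3 - <<'E'
import cv2
a=cv2.imread("pics/top0.png")[148:260,176:328]
cv2.imwrite("pics/c1.png",cv2.resize(a,None,fx=5,fy=5,interpolation=cv2.INTER_CUBIC))
E
```

```text
(no output)
```

View pics/c1.png

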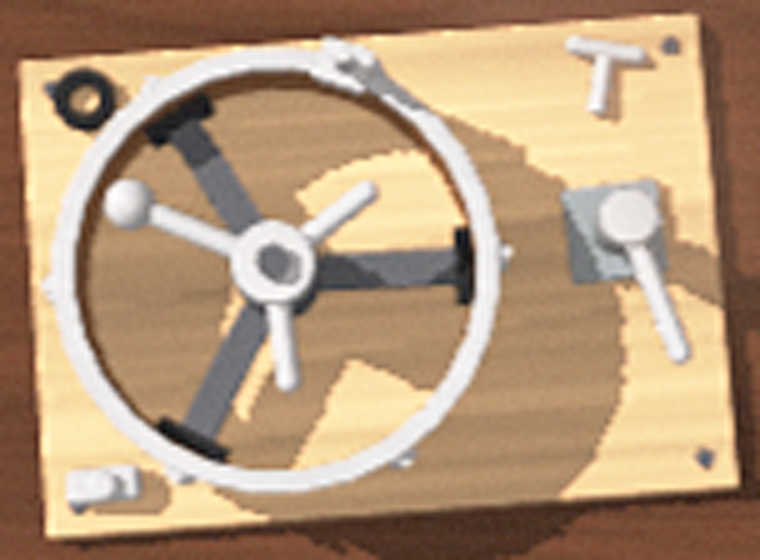

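The crop shows the hub at (274,262), the ball at (129,203), the pin block around (345,60), the lever boss at (629,216) and the lever tip end at (680,353). Board corners are (20,62), (697,13), (740,487) and (47,537).

Run:
```python
from h import *
np.set_printoptions(precision=4,suppress=True)
f=lambda x,y,z: ray("top",x/5+175.6+.0,y/5+147.6,z)
for n,x,y,z in [("c1",20,62,.018),("c2",697,13,.018),("c3",740,487,.018),("c4",47,537,.018),("hub",274,262,.145),("ball",129,203,.135),("pin@154",350,55,.154),("block",345,62,.115),("boss",629,216,.114),("tipend",681,356,.101),("plainA",374,185,.135),("plainB",288,386,.135),("key",603,75,.02)]:
    print(n,f(x,y,z))
C=[f(*c,.018) for c in [(20,62),(697,13),(740,487),(47,537)]]
# jig frame from corners: x axis = far, y = left
ex=(C[0]-C[3]+C[1]-C[2]);ex/=np.linalg.norm(ex);ey=np.array([-ex[1],ex[0],0])
m=sum(C)/4; o=m+ey*.06; print("yaw",np.arctan2(ex[1],ex[0]),"origin",o, [np.linalg.norm(C[i]-C[i-1]) for i in range(4)])
```

```text
c1 [0.7148 0.2077 0.018 ]
c2 [ 0.744  -0.2202  0.018 ]
c3 [ 0.4456 -0.2412  0.018 ]
c4 [0.4175 0.1883 0.018 ]
hub [0.5764 0.0431 0.145 ]
ball [0.612  0.1273 0.135 ]
pin@154 [ 0.6948 -0.0011  0.154 ]
block [0.6973 0.0021 0.115 ]
boss [ 0.6051 -0.1644  0.114 ]
tipend [ 0.5233 -0.1951  0.101 ]
plainA [ 0.6217 -0.0145  0.135 ]
plainB [0.5058 0.0355 0.135 ]
key [ 0.7043 -0.1599  0.02  ]
yaw 0.06756583989643579 origin [0.5764 0.0435 0.018 ] [np.float64(0.29792883855821894), np.float64(0.42891993753090796), np.float64(0.2991379881583233), np.float64(0.4303713535045615)]
```

The jig fit is consistent: the board corners give the same axis as the hub, (0.5764, 0.0433). The ball is at 67°, the pin at about -20°, and the lever at lock ≈ 0.29. I'll move in, shut the fingers and turn the tool so a finger back faces the arm.

```bash
python3 -m pendant '[[[21,-42,3,0,0,-0.125,0],[21,-42,3,0,0,-0.125,0],[21,-42,3,0,0,-0.125,0],[21,-42,3,0,0,-0.125,0],[21,-42,3,0,0,-0.125,0],[21,-42,3,0,0,-0.125,0],[21,-42,3,0,0,-0.125,0],[21,-42,3,0,0,-0.125,0]]]' && python3 -m pendant '[[[21,-42,0,0,0,-0.125,0],[21,-42,0,0,0,-0.125,0],[21,-42,0,0,0,-0.125,0],[21,-42,0,0,0,-0.125,0],[0,0,0,0,0,0,0],[0,0,0,0,0,0,0],[0,0,0,0,0,0,0],[0,0,0,0,0,0,0]]]'
python3 - <<'E'
from h import *
import cv2
s=bot.get_state(); print(s["eef_pos"],s["orientation"],s["joints"])
p=bot.camera_params("wrist"); im=bot.capture("wrist")[:,:,::-1].copy()
for X in [(.5764,.0433,.135),(.612,.1273,.135),(.6948,-.0011,.154)]:
    print(proj("wrist",np.array(X),p))
cv2.imwrite("pics/w1.png",im); np.savez("w1.npz",**p)
E
```

```text
time_s: 0.9
eef_pos: [0.4702, 0.2658, 0.2756]
orientation: [0.0, 0.742, -0.67, -0.0]
force: [1.1, -0.0, -0.4]
grip_width: 0.0295
time_s: 1.7
eef_pos: [0.5536, 0.1007, 0.2755]
orientation: [-0.0, -0.556, 0.831, 0.0]
force: [0.8, 0.4, -0.1]
grip_width: 0.0001
[0.55358169 0.10068404 0.27554085] [-2.40794696e-07 -5.56305530e-01  8.30977829e-01  7.01654254e-05] [ 5.27668999e-01  1.59312617e-01 -2.02667096e-01 -1.49731421e-04
 -1.20882583e+00 -9.18545863e-01]
[209.91015444 147.1369669 ]
[212.75729108 232.51453122]
[ 70.39581328 153.86504777]
```

View pics/w1.png

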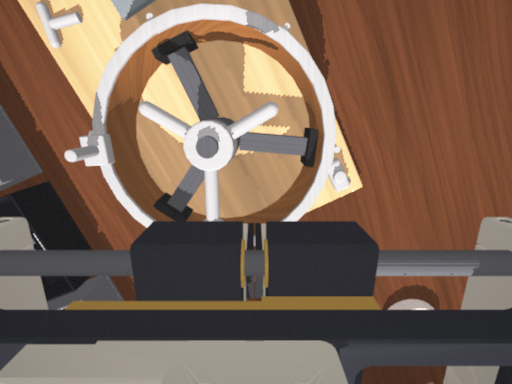

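The wrist view shows the pin's top at about (71,155), against a predicted (70,154), so the pin at -20° is confirmed. The hub is at (208,146). Next I'll descend, then compute the orbit rows.

```bash
python3 -m pendant '[[[0,0,-26,0,0,0,0],[0,0,-26,0,0,0,0],[0,0,-26,0,0,0,0],[0,0,-26,0,0,0,0],[0,0,-26,0,0,0,0],[4,-2,0,0,0,0,0],[4,-2,0,0,0,0,0],[3,-1,0,0,0,0,0]]]'
python3 - <<'E'
from h import *
s=bot.get_state(); d=s["eef_pos"]-[.5764,.0433,0]; print(s["eef_pos"],s["force"])
r=np.hypot(d[0],d[1])*1e3;a=np.arctan2(d[1],d[0]);print(r,np.degrees(a))
P=[r*np.array([np.cos(a-.125*k),np.sin(a-.125*k)]) for k in range(13)]
print(np.diff(P,axis=0).round(1).tolist())
E
```

```text
time_s: 2.55
eef_pos: [0.5663, 0.0953, 0.1472]
orientation: [0.001, -0.556, 0.831, -0.0]
force: [-0.3, -0.1, -0.2]
grip_width: 0.0003
[0.56634914 0.09525145 0.1472329 ] [-0.25259823 -0.14440966 -0.18448289]
52.914773347311886 100.94953258788613
[[6.6, 0.8], [6.6, 0.0], [6.6, -0.8], [6.4, -1.6], [6.2, -2.4], [5.8, -3.1], [5.4, -3.8], [4.9, -4.5], [4.3, -5.1], [3.6, -5.5], [2.9, -6.0], [2.1, -6.3]]
```

```bash
python3 -m pendant '[[[3.3,0.4,0,0,0,-0.062,0],[3.3,0.4,0,0,0,-0.062,0],[3.3,0,0,0,0,-0.063,0],[3.3,0,0,0,0,-0.063,0],[3.3,-0.4,0,0,0,-0.062,0],[3.3,-0.4,0,0,0,-0.063,0],[3.2,-0.8,0,0,0,-0.062,0],[3.2,-0.8,0,0,0,-0.063,0]]]';  python3 - <<'E'
from h import *
import cv2
s=bot.get_state(); print(s["eef_pos"],s["force"])
cv2.imwrite("pics/t2.png",cv2.resize(bot.capture("top")[140:268,170:340,::-1],None,fx=4,fy=4,interpolation=cv2.INTER_CUBIC))
E
```

```text
time_s: 3.35
eef_pos: [0.592, 0.0938, 0.1473]
orientation: [0.001, -0.331, 0.944, 0.0]
force: [-2.1, 2.2, 1.0]
grip_width: 0.0002
[0.59202443 0.09376745 0.14730707] [-2.10615943  2.20187488  0.98354959]
```

View pics/t2.png

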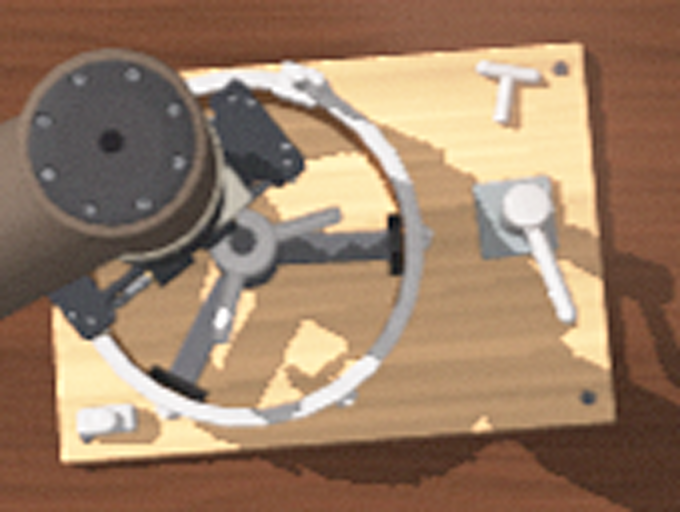

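The wheel is turning (the plain arm has swung clockwise) with about 3 N of contact. I'll continue the orbit.

```bash
python3 -m pendant '[[[6.2,-2.4,0,0,0,-0.125,0],[5.8,-3.1,0,0,0,-0.125,0],[5.4,-3.8,0,0,0,-0.125,0],[4.9,-4.5,0,0,0,-0.125,0],[4.3,-5.1,0,0,0,-0.125,0],[3.6,-5.5,0,0,0,-0.125,0],[1.5,-3,0,0,0,-0.063,0],[0,0,0,0,0,0,0]]]';  python3 - <<'E'
from h import *
import cv2
s=bot.get_state(); print(s["eef_pos"],s["force"]); d=s["eef_pos"]-[.5764,.0433,0]
q=s["orientation"]; ya=2*np.degrees(np.arctan2(q[2],q[1]))-90
t=np.radians(ya+90);print("tool y",ya,"flush arm angle",ya+90-360, "radial,tang",d[:2]@[np.cos(t),np.sin(t)],d[:2]@[np.sin(t),-np.cos(t)])
p=bot.camera_params("wrist")
cv2.imwrite("pics/w3.png",bot.capture("wrist")[:,:,::-1])
for a in (-20,-5): print(a,proj("wrist",np.array([.5764+.09*np.cos(np.radians(a)),.0433+.09*np.sin(np.radians(a)),.135]),p))
E
```

```text
time_s: 4.2
eef_pos: [0.6242, 0.0659, 0.1472]
orientation: [0.001, 0.067, 0.998, 0.001]
force: [1.0, 0.7, -0.1]
grip_width: 0.0001
[0.62420494 0.06588852 0.14715743] [ 1.02216499  0.67692959 -0.13715138]
tool y 82.26987097820802 flush arm angle -187.73012902179198 radial,tang -0.04433219631827465 0.028813360219725213
-20 [179.89914979 310.47045741]
-5 [217.41362606 313.045764  ]
```

View pics/w3.png

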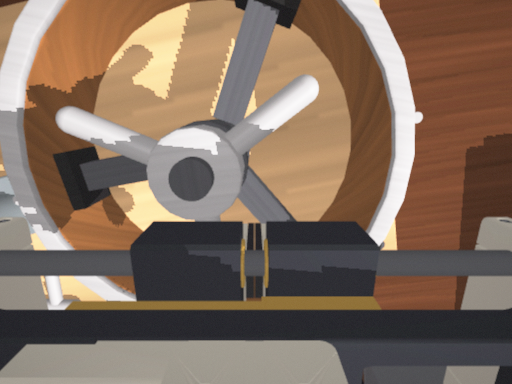

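The plain arms end at about (66,119) and (312,86) in this view. I'll use them to get the wheel angle.

```bash
cat >> h.py <<'E'
def wheel(pts,p,H=(.5764,.0433),offs=(-120,120)):
    for (u,v),o in zip(pts,offs):
        X=ray("wrist",u,v,.135,p)[:2]-H; print("arm",np.degrees(np.arctan2(X[1],X[0])).round(1),"-> ball",((np.degrees(np.arctan2(X[1],X[0]))-o+180)%360-180).round(1),"r",np.hypot(*X).round(4))
E
python3 - <<'E'
from h import *
p=bot.camera_params("wrist"); wheel([(70,120),(307,89)],p)
s=bot.get_state();d=s["eef_pos"]-[.5764,.0433,0]; r=np.hypot(d[0],d[1])*1e3;a=np.arctan2(d[1],d[0])
P=[r*np.array([np.cos(a-.07*k),np.sin(a-.07*k)]) for k in range(4)]
print(np.diff(P,axis=0).round(1).tolist(), np.degrees(a),r)
E
```

```text
arm -120.1 -> ball -0.1 r 0.0723
arm 120.9 -> ball 0.9 r 0.0683
[[1.5, -3.4], [1.2, -3.5], [1.0, -3.5]] 25.451889917246877 52.56668771135899
```

```bash
python3 -m pendant '[[[1.4,-2.9,0,0,0,-0.06,0],[1.2,-3,0,0,0,-0.06,0],[1.0,-3,0,0,0,-0.06,0],[0.9,-3,0,0,0,-0.06,0],[0.7,-3.1,0,0,0,-0.06,0],[0,0,0,0,0,0,0],[0,0,0,0,0,0,0],[0,0,0,0,0,0,0]]]';  python3 - <<'E'
from h import *
import cv2
s=bot.get_state(); print(s["eef_pos"],s["force"]); d=s["eef_pos"]-[.5764,.0433,0]
print(np.degrees(np.arctan2(d[1],d[0])))
p=bot.camera_params("wrist"); np.savez("p4.npz",**p)
cv2.imwrite("pics/w4.png",bot.capture("wrist")[:,:,::-1])
E
```

```text
time_s: 5.05
eef_pos: [0.6285, 0.0509, 0.146]
orientation: [0.001, 0.215, 0.977, 0.0]
force: [1.2, 2.3, 1.4]
grip_width: 0.0003
[0.62846602 0.05092794 0.14601295] [1.21944304 2.28120641 1.36422955]
8.334832292741115
```

View pics/w4.png

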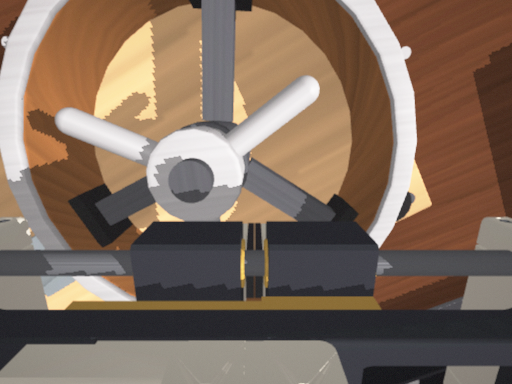

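The arm ends are in the same image places, so the wheel turned with the tool, to about -17°. One small push more, then back off, rise and look.

```bash
python3 -m pendant '[[[0.2,-1.2,0,0,0,-0.022,0],[0.2,-1.2,0,0,0,-0.022,0],[0,0,0,0,0,0,0],[3,10,0,0,0,0,0],[4,12,0,0,0,0,0],[0,0,35,0,0,0,0],[0,0,40,0,0,0,0],[0,0,40,0,0,0,0]]]' && python3 -m pendant '[[[-30,0,20,0,0,0,0],[-30,0,20,0,0,0,0],[-30,0,0,0,0,0,0],[-30,0,0,0,0,0,0],[0,0,0,0,0,0,0],[0,0,0,0,0,0,0],[0,0,0,0,0,0,0],[0,0,0,0,0,0,0]]]';  python3 - <<'E'
from h import *
import cv2
s=bot.get_state(); print(s["eef_pos"],s["force"],s["joints"])
p=bot.camera_params("wrist"); np.savez("p5.npz",**p)
for a in (-20,): print(a,proj("wrist",np.array([.5764+.09*np.cos(np.radians(a)),.0433+.09*np.sin(np.radians(a)),.135]),p))
a=bot.capture("top")[140:268,170:340,::-1];b=bot.capture("wrist")[:,:,::-1]
cv2.imwrite("pics/w5.png",b)
a=cv2.resize(a,(510,384),interpolation=cv2.INTER_CUBIC)
cv2.imwrite("pics/wt5.png",cv2.resize(np.hstack([a,b]),(800,300),interpolation=cv2.INTER_AREA))
E
```

```text
time_s: 5.9
eef_pos: [0.635, 0.0709, 0.261]
orientation: [-0.001, 0.237, 0.972, -0.001]
force: [0.9, 1.4, 0.0]
grip_width: 0.0001
time_s: 6.7
eef_pos: [0.516, 0.0705, 0.3]
orientation: [-0.0, 0.237, 0.971, -0.0]
force: [-0.4, -0.2, 0.1]
grip_width: 0.0005
[0.51601097 0.07050011 0.30001734] [-0.42389799 -0.20653888  0.1309193 ] [ 5.12974814e-01  7.40621825e-02 -2.45640498e-01  5.20919380e-05
 -1.25232098e+00 -2.56307485e+00]
-20 [267.73300267 302.8623807 ]
```

View pics/wt5.png

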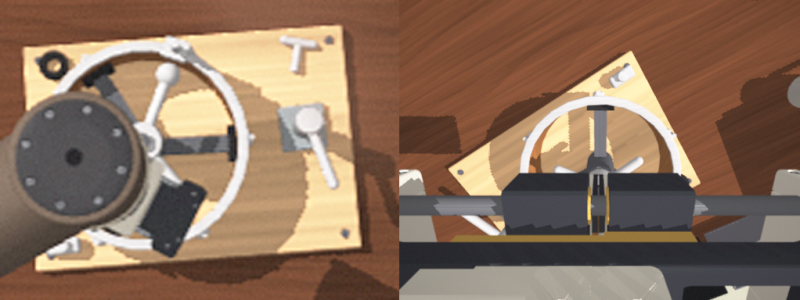

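The ball is at (169,75) and the pin block at (178,46) in the left half, nearly in line. Computing the angle.

Run:
```python
from h import *
k=.7828*3;m=.78125*3
X=ray("top",169/k+169.7,74.5/m+139.7,.135)[:2]-[.5764,.0433];print(X,np.degrees(np.arctan2(X[1],X[0])),np.hypot(*X))
import cv2
a=bot.capture("top")[:,:,::-1]
cv2.imwrite("pics/c6.png",cv2.resize(a[144:204,210:280],None,fx=8,fy=8,interpolation=cv2.INTER_CUBIC))
```

```text
[ 0.08381729 -0.03267945] -21.300270980138862 0.08996268490952777
```

View pics/c6.png

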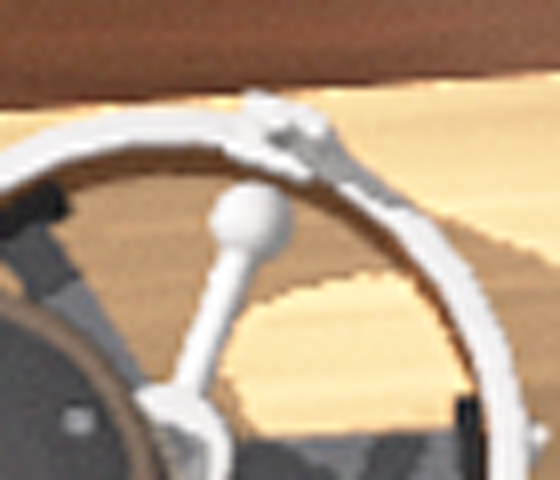

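Run:
```python
from h import *
H=np.array([.5764,.0433])
def sh(n,X): d=X[:2]-H; print(n,np.degrees(np.arctan2(d[1],d[0])).round(1),np.hypot(*d).round(4))
f=lambda x,y,z: ray("top",x/8+209.56,y/8+143.56,z)
sh("ball",f(251,223,.135))
for u,v in((258,103),(265,103)): sh("pintop top-cam",f(u,v,.154))
sh("block",f(278,137,.115))
p=dict(np.load("w1.npz"))
for u,v in((70,154),(72,156),(71,157)): sh("pin wrist",ray("wrist",u,v,.154,p))
```

```text
ball -20.0 0.0894
pintop top-cam -15.0 0.1292
pintop top-cam -16.1 0.1298
block -18.8 0.1255
pin wrist -20.5 0.1268
pin wrist -19.6 0.1254
pin wrist -19.2 0.1265
```

Ball at -20.0°, pin at -19 to -20° (the block centre gives -18.8°), so the wheel is set within about 1–2 mm. Now the lever: move to its shell side, high, with the tool turned.

```bash
python3 -m pendant '[[[3,-36,0,0,0,0.14,0],[3,-36,0,0,0,0.14,0],[3,-36,0,0,0,0.14,0],[3,-36,0,0,0,0.14,0],[3,-36,0,0,0,0.14,0],[3,-36,0,0,0,0.14,0],[0,0,-35,0,0,0,0],[0,0,-35,0,0,0,0]]]' && python3 -m pendant '[[[0,0,0,0,0,0,0],[0,0,0,0,0,0,0],[0,0,0,0,0,0,0],[0,0,0,0,0,0,0],[0,0,0,0,0,0,0],[0,0,0,0,0,0,0],[0,0,0,0,0,0,0],[0,0,0,0,0,0,0]]]';  python3 - <<'E'
from h import *
import cv2
s=bot.get_state(); print(s["eef_pos"],s["joints"])
q=s["orientation"]; print("tool y",2*np.degrees(np.arctan2(q[2],q[1]))-90)
p=bot.camera_params("wrist"); np.savez("p7.npz",**p)
print(proj("wrist",np.array([.6051,-.1644,.114]),p),proj("wrist",np.array([.5233,-.1951,.101]),p))
cv2.imwrite("pics/w7.png",bot.capture("wrist")[:,:,::-1])
E
```

```text
time_s: 7.65
eef_pos: [0.5341, -0.1472, 0.23]
orientation: [0.001, -0.178, 0.984, -0.0]
force: [-0.8, 0.9, -1.0]
grip_width: 0.0004
time_s: 8.45
eef_pos: [0.5335, -0.1457, 0.2308]
orientation: [0.0, -0.179, 0.984, -0.0]
force: [-0.2, 0.1, -0.5]
grip_width: 0.0001
[ 0.53348802 -0.14568518  0.23076298] [ 8.75924718e-02  1.73813688e-01 -2.90319240e-01 -1.12150779e-05
 -1.10637242e+00 -1.29750998e+00]
tool y 110.67654549310069
[212.41236321 254.44390043] [210.81336931 166.37813515]
```

View pics/w7.png

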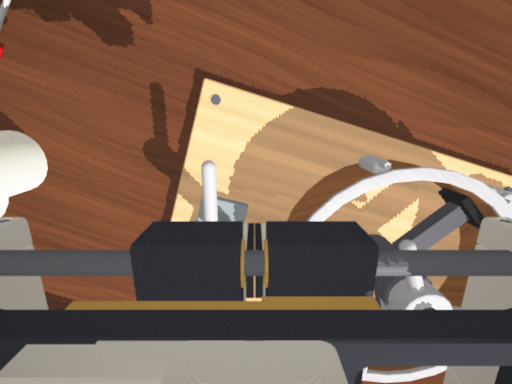

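The lever's end is at (208,165), against a predicted (211,166). Descend and approach.

```bash
python3 -m pendant '[[[0,0,-30,0,0,0,0],[0,0,-30,0,0,0,0],[0,0,-30,0,0,0,0],[0,0,-24,0,0,0,0],[0,0,0,0,0,0,0],[2,-4,0,0,0,0,0],[2,-5,0,0,0,0,0],[1,-4,0,0,0,0,0]]]'
python3 - <<'E'
from h import *
s=bot.get_state(); d=s["eef_pos"]-[.6051,-.1644,0]; print(s["eef_pos"],s["force"])
r=np.hypot(d[0],d[1])*1e3;a=np.arctan2(d[1],d[0]);print(r,np.degrees(a))
P=[r*np.array([np.cos(a+.1*k),np.sin(a+.1*k)]) for k in range(17)]
print(np.diff(P,axis=0).round(1).tolist())
E
```

```text
time_s: 9.3
eef_pos: [0.5397, -0.1593, 0.1181]
orientation: [0.001, -0.18, 0.984, -0.0]
force: [0.3, -0.4, 0.2]
grip_width: 0.0
[ 0.53972377 -0.15925912  0.11811789] [ 0.33292977 -0.42697896  0.23745073]
65.57804786963867 175.50378185396227
[[-0.2, -6.6], [0.5, -6.5], [1.1, -6.5], [1.8, -6.3], [2.4, -6.1], [3.0, -5.8], [3.5, -5.5], [4.1, -5.1], [4.6, -4.7], [5.0, -4.2], [5.4, -3.7], [5.8, -3.1], [6.0, -2.5], [6.3, -1.9], [6.4, -1.3], [6.5, -0.6]]
```

```bash
python3 -m pendant '[[[-0.2,-6.6,0,0,0,0.1,0],[0.5,-6.5,0,0,0,0.1,0],[1.1,-6.5,0,0,0,0.1,0],[1.8,-6.3,0,0,0,0.1,0],[2.4,-6.1,0,0,0,0.1,0],[3,-5.8,0,0,0,0.1,0],[3.5,-5.5,0,0,0,0.1,0],[0,0,0,0,0,0,0]]]'
python3 - <<'E'
from h import *
import cv2
s=bot.get_state();print(s["eef_pos"],s["force"])
cv2.imwrite("pics/t8.png",cv2.resize(bot.capture("top")[150:268,240:360,::-1],None,fx=5,fy=5,interpolation=cv2.INTER_CUBIC))
E
```

```text
time_s: 10.1
eef_pos: [0.551, -0.2029, 0.1174]
orientation: [0.0, -0.506, 0.862, -0.0]
force: [-0.9, 0.3, -0.7]
grip_width: 0.0006
[ 0.55100898 -0.20291852  0.11744933] [-0.89690459  0.3481298  -0.74416349]
```

View pics/t8.png

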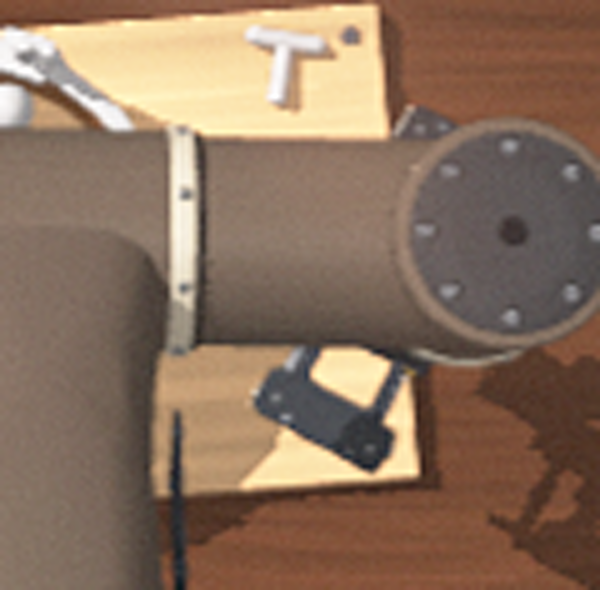

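The arm hides the lever from above, so I'll go on by force and position, slowly near the stop.

```bash
python3 -m pendant '[[[4.1,-5.1,0,0,0,0.1,0],[4.6,-4.7,0,0,0,0.1,0],[5,-4.2,0,0,0,0.1,0],[5.4,-3.7,0,0,0,0.1,0],[2.9,-1.6,0,0,0,0.05,0],[2.9,-1.5,0,0,0,0.05,0],[0,0,0,0,0,0,0],[0,0,0,0,0,0,0]]]'
python3 - <<'E'
from h import *
s=bot.get_state(); d=s["eef_pos"]-[.6051,-.1644,0]; print(s["force"],np.hypot(d[0],d[1]),np.degrees(np.arctan2(d[1],d[0])))
E
python3 -m pendant '[[[1.5,-0.7,0,0,0,0.025,0],[1.5,-0.6,0,0,0,0.025,0],[0,0,0,0,0,0,0],[0,0,0,0,0,0,0],[0,0,0,0,0,0,0],[0,0,0,0,0,0,0],[0,0,0,0,0,0,0],[0,0,0,0,0,0,0]]]'
```

```text
time_s: 10.95
eef_pos: [0.5754, -0.2228, 0.1168]
orientation: [0.0, -0.702, 0.712, -0.0]
force: [-1.3, -0.0, 0.7]
grip_width: 0.0003
[-1.29239779 -0.03703848  0.65226188] 0.06550865106330642 -116.92984955054078
time_s: 11.75
eef_pos: [0.5786, -0.2241, 0.1166]
orientation: [-0.0, 0.721, -0.693, 0.0]
force: [-0.3, -1.0, 0.1]
grip_width: 0.0005
```

```bash
python3 -m pendant '[[[1,0,0,0,0,0.02,0],[1,0,0,0,0,0.02,0],[1,0,0,0,0,0,0],[0,0,0,0,0,0,0],[0,0,0,0,0,0,0],[0,0,0,0,0,0,0],[0,0,0,0,0,0,0],[0,0,0,0,0,0,0]]]'
python3 - <<'E'
from h import *
import cv2
p=bot.camera_params("wrist"); P=np.array([.6051,-.1644,.101])
for a in(-100,-90): print(proj("wrist",P+.092*np.array([np.cos(np.radians(a)),np.sin(np.radians(a)),0]),p))
a=bot.capture("wrist")[:,:,::-1];b=bot.capture("side")[150:278,210:338,::-1]
cv2.imwrite("pics/w9.png",cv2.resize(np.hstack([a,cv2.resize(b,(384,384),interpolation=cv2.INTER_CUBIC)]),(800,343)))
E
```

```text
time_s: 12.55
eef_pos: [0.5815, -0.2241, 0.1165]
orientation: [-0.0, 0.735, -0.678, -0.0]
force: [-1.3, -0.6, -1.0]
grip_width: 0.0003
[242.27223438 193.96881099]
[214.04276162 189.38902123]
```

View pics/w9.png

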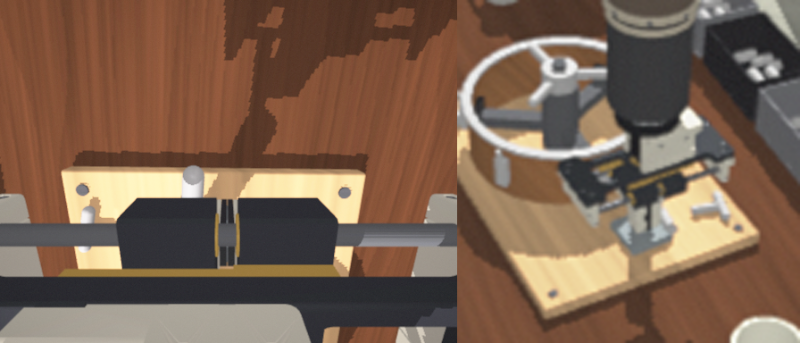

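The lever's end is at about (216,188) in full-resolution pixels, against (214,189) expected when shut. That was my last picture, so a small firm-up next, watching the force, then back off.

```bash
python3 -m pendant '[[[0.7,0,0,0,0,0,0],[0.7,0,0,0,0,0,0],[0,0,0,0,0,0,0],[0,0,0,0,0,0,0],[0,0,0,0,0,0,0],[0,0,0,0,0,0,0],[0,0,0,0,0,0,0],[0,0,0,0,0,0,0]]]'
```

```text
time_s: 13.45
eef_pos: [0.5829, -0.2241, 0.1166]
orientation: [-0.0, 0.735, -0.678, 0.0]
force: [-2.5, -2.1, -1.1]
grip_width: 0.0005
```

```bash
python3 -m pendant '[[[0.5,0,0,0,0,0,0],[0.5,0,0,0,0,0,0],[0.5,0,0,0,0,0,0],[0,0,0,0,0,0,0],[0,0,0,0,0,0,0],[0,0,0,0,0,0,0],[0,0,0,0,0,0,0],[0,0,0,0,0,0,0]]]'
```

```text
time_s: 14.25
eef_pos: [0.5844, -0.2241, 0.1166]
orientation: [-0.0, 0.735, -0.678, 0.0]
force: [-2.4, -0.7, -0.6]
grip_width: 0.0006
```

```bash
python3 -m pendant '[[[0.5,0,0,0,0,0,0],[0.5,0,0,0,0,0,0],[0.5,0,0,0,0,0,0],[0,0,0,0,0,0,0],[0,0,0,0,0,0,0],[0,0,0,0,0,0,0],[0,0,0,0,0,0,0],[0,0,0,0,0,0,0]]]'
```

```text
time_s: 15.05
eef_pos: [0.585, -0.2242, 0.1165]
orientation: [0.001, 0.735, -0.678, -0.001]
force: [-4.9, -0.8, 1.6]
grip_width: 0.0004
```

The arm stopped short of the commanded point and the force rose to 5 N, so the lever is on its stop. Backing off, rising and clearing the view.

```bash
python3 -m pendant '[[[-10,0,0,0,0,0,0],[-15,0,0,0,0,0,0],[0,0,35,0,0,0,0],[0,0,40,0,0,0,0],[0,0,40,0,0,0,0],[0,0,40,0,0,0,0],[-25,0,20,0,0,0,0],[-30,0,0,0,0,0,0]]]' && python3 -m pendant '[[[-20,-40,0,0,0,0,0],[-20,-40,0,0,0,0,0],[-10,-40,0,0,0,0,0],[0,-40,0,0,0,0,0],[0,-40,0,0,0,0,0],[0,0,0,0,0,0,0],[0,0,0,0,0,0,0],[0,0,0,0,0,0,0]]]'
python3 - <<'E'
from h import *
import cv2
s=bot.get_state();print(s["force"])
im=bot.capture("top"); old=cv2.imread("pics/top0.png")[:,:,::-1]
H=np.array([.5764,.0433]);P=np.array([.6051,-.1644])
hsv=cv2.cvtColor(im,cv2.COLOR_RGB2HSV); m=((hsv[...,1]<40)&(hsv[...,2]>110)).astype(np.uint8)
print("arms/ball angles, by ring samples")
def ring(c,z,r):
    out=[]
    for a in range(-180,180,1):
        u,v=proj("top",np.array([c[0]+r*np.cos(np.radians(a)),c[1]+r*np.sin(np.radians(a)),z]))
        if m[int(round(v)),int(round(u))]: out.append(a)
    return out
print("wheel r60",ring(H,.135,.06)); print("wheel r90",ring(H,.135,.09))
for r in(.045,.06,.075,.085): print("lock",r,ring(P,.101,r))
E
```

```text
time_s: 15.85
eef_pos: [0.5077, -0.2243, 0.2952]
orientation: [-0.002, 0.735, -0.678, 0.003]
force: [-0.8, 0.7, 0.1]
grip_width: 0.0004
time_s: 16.65
eef_pos: [0.456, -0.4236, 0.2917]
orientation: [-0.0, 0.735, -0.678, 0.0]
force: [0.2, 0.2, -0.5]
grip_width: 0.0001
[ 0.20166394  0.20463387 -0.48010085]
arms/ball angles, by ring samples
wheel r60 [-148, -147, -146, -145, -144, -143, -142, -141, -140, -139, -138, -137, -136, -135, -134, -93, -92, -91, -90, -89, -88, -87, -86, -25, -24, -23, -22, -21, -20, -19, -18, -17, -16, -15, 26, 27, 28, 29, 30, 31, 32, 33, 34, 35, 36, 37, 38, 39, 40, 41, 42, 43, 93, 94, 95, 96, 97, 98, 99, 100, 101, 102, 103, 104, 149, 150, 151, 152, 153, 154, 155, 156, 157, 158, 159, 160, 161, 162, 163, 164, 165, 166]
wheel r90 [-95, -29, -28, -27, -26, -25, -24, -23, -22, -21, -20, -19, -18, -17, -16, -15, -14, -13, -12, 150, 151, 152, 153, 154, 155, 156, 157, 158, 159, 160, 161]
lock 0.045 [-95, -94, -93, -92, -91, -90, -89, -88, -87, -86, -85, -84, -83, -82, -81, -80, 131, 132, 133, 134, 135, 136, 137, 138, 139, 140, 141, 142, 143, 144, 145]
lock 0.06 [-93, -92, -91, -90, -89, -88, -87, -86, -85, -84, -83, -82, -81, -80]
lock 0.075 [-93, -92, -91, -90, -89, -88, -87, -86, -85, -84, -83, -82, 10, 11, 12, 13, 14, 15, 16, 102, 103, 104, 105, 106, 107, 108, 109, 110, 111]
lock 0.085 [-90, -89, -88, -87, -86, -85, -84, -83, 6, 7, 8, 9, 10, 11, 12, 13, 14, 81, 82, 83, 84, 85, 86, 87, 88, 89, 90, 91, 92, 93, 94, 95, 96, 97, 98, 99, 100, 101, 102, 103, 104, 105, 106, 107, 108, 109, 110, 111, 112, 113, 114, 115, 116]
```

```bash
python3 -c "
from cell import bot
print(bot.hand_in())"
```

```text
the job is handed in; nothing more can be done
None
```

I pushed the hand wheel clockwise with the shut fingers until the ball pointed at the index pin. Then I pushed the lock lever out to the right onto its stop, backed off and handed the job in at about 17 s.

- **Wheel:** the last top-camera check put the ball's arm at -20.5° and the plain arms at -141° and 98.5°. That makes the wheel angle about -20.5 to -21°.
- **Pin:** the wrist view put it at -19.2 to -20.5° and its block at -18.8°. The ball is therefore within about 3 mm of the line, against 11 mm allowed. A rough reading of the pin top from the top camera gave -15 to -16° and disagreed. I set it aside as blurred; taken at face value the ball would be about 7–9 mm off, still inside.
- **Lever:** it measured about -87°, where the stop should be about -90°. That is home within measuring error. It also stopped moving with the push force up from about 2 N to 5 N.
- **Forces and surroundings:** every force reading I took stayed at 5 N or less, and the arm was clear of everything at hand-in. I did not measure the loose items again at the end; the tool was never sent near them.

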